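# Hook the sander's offcut tray out to its stop

## Task

Take the pull hook from its wooden rest, drop its tip into the steel loop of the offcut tray under the bench sander, and draw the tray out with the hook until you feel it held firmly against the stop block for a moment; the block is set by hand, so feel for it, never yank or force (keep every pull and push of the hook below 20 N), and keep the gripper off the tray. Then unhook, leave the tray drawn out and lay the hook back in its rest. Leave everything else where it stands.

Things in the scene. Friction and masses are not known exactly. Their poses are not given: they have to be found in the camera images.
- hook_grip (a point): Pull hook, loose, 0.12 kg: centre of its wooden handle, a bar 130 long (x) x 14 thick (y) x 26 high (z). x points along the tool to the hook end, z up. A steel shaft 8 mm thick leaves the handle's end on the axis, and 151 mm from this centre turns straight down; its round tip ends 38 mm below the axis. The tool starts level in its rest with its tip hanging free. It is gripped from above across the 14 mm; the centre of mass is about 12 mm ahead of this point.
- hook_tip (a point): Lowest point of the hook's tip (8 mm thick): 150 mm ahead of and 38 mm below hook_grip in the tool's axes.
- rest_seat (a point): Fixed wooden tool rest: where hook_grip is when the hook lies in it, 63 mm above the bench. x along the tool (to the hook's end), z up. Two forks 50 mm either side along x carry the handle's underside at 50 mm height; slots 21 mm wide, flared at the top, fork tops at about 75 mm; the space between the forks is open down to a 10 mm thick base for the fingers.
- loop (a point): Centre of the tray's pull loop: a level loop of 6 mm steel rod standing out in front of the tray; opening 26 mm wide (y) and about 23 mm long (x); rod centre line 54 mm above the bench. It lies 14.5 mm in front of the tray's front face and starts 20 to 40 mm in front of the sander's mouth. Axes are the tray's: -x is the way out.
- tray_front (a point): Open plywood tray, loose, 160 (x) x 110 (y) x 60 mm high, 0.45 to 0.75 kg, slides on the bench (drag 2 to 6 N) between low steel guide strips with about 4 mm play each side: this point is the centre of its front face, 20 mm above the bench. -x is the way out.
- tray: The same tray: origin on the bench under the middle of its front face, tray runs from there to +x.
- sander: Fixed bench sander 178 wide, 240 long, up to 153 high, over the tray bay; origin on the bench at the middle of the bay's mouth, bay runs to +x, the tray comes out towards -x. Roof 70 to 82 mm above the bench from the mouth inwards. Guide strips 14 mm high run 155 mm out in front of the mouth.
- stop_rail: Fixed steel rail (20 mm high) across the way out, 165 to 185 mm from the mouth; origin on the bench in the middle of its face towards the tray, x towards the tray. It carries a rigid dark stop block, 65 mm long, 40 wide and 29 high, clamped so that its face stands 8 to 48 mm from the rail's face towards the tray: set differently every time and not measured. The tray's front meets it squarely; loop and hook pass above it.
- hook: The pull hook; same point and axes as hook_grip.
- tin: Bystander: paint tin 84 dia x 100 mm; leave it alone.
- glue: Bystander: glue bottle 58 dia x 170 mm; leave it alone.
- mug: Bystander: white mug 80 dia x 90 mm; leave it alone.
- offcut: Bystander: loose wood block 130 x 50 x 30 mm; leave it alone.
- tape: Bystander: tape measure 65 x 36 x 60 mm; leave it alone.
- driver: Bystander: screwdriver lying on the bench, about 200 long mm; leave it alone.
- square: Bystander: carpenter's try-square lying flat, stock 140 x 20 x 18, blade 200 x 30 mm; leave it alone.

How it is judged (in metres and radians):
On the way, in this order (a step that is already met when the one before it is completed fails the run):
1. the hook's tip is down inside the tray's loop (x of hook_tip in the frame of loop between -0.014 and 0.014 m and y of hook_tip in the frame of loop between -0.014 and 0.014 m and z of hook_tip in the frame of loop between -0.03 and -0.005 m), for 0.2 s.
2. the tray, drawn by the hook, is pressed against the stop block with more than 4 N for 0.3 s (contact force between tray and stop_rail above 4 N and contact force between hook and tray above 2 N), for 0.3 s.
At the end, for the whole second after the job is handed in: The tray stands level and at rest, drawn out, its front face 3 to 56 mm from the stop rail's face; the hook lies at rest in its rest, within 20 mm along, 8 mm across and 6 mm in height of its seat, upright within 0.2 rad and in line within 0.15 rad (x of tray_front in the frame of stop_rail between 0.003 and 0.056 m and linear speed of tray below 0.01 m/s and angle between tray's own z axis and vertical below 0.05 rad and x of hook_grip in the frame of rest_seat between -0.02 and 0.02 m and y of hook_grip in the frame of rest_seat between -0.008 and 0.008 m and z of hook_grip in the frame of rest_seat between -0.006 and 0.006 m and angle between the x axis of hook_grip and the x axis of rest_seat, either way round below 0.15 rad and angle between hook_grip's own z axis and vertical below 0.2 rad and linear speed of hook below 0.02 m/s); the robot touches nothing.
It fails at once if the hook pulls or pushes the tray with more than 20 N (contact force between hook and tray above 20 N).
It fails at once if the gripper touches the tray (contact force between any of the fingers, the arm and tray above 1 N).
It fails at once if another thing on the bench is moved by more than 30 mm (distance of any of tin, glue, mug, offcut, tape, driver, square from where it was at the start of the episode above 0.03 m).
It also fails if it takes over 72 s, if anything falls off the work surface, if the arm or the gripper's body presses on something with over 40 N, if the wrist force passes 120 N, or if a joint passes its speed limit or range.

## Robot

A 6-joint arm with a two-finger parallel gripper is mounted at the origin on the work surface. World frame = base frame: x ahead of the robot, y to its left, z up, the work surface at z = 0. Lengths are in m, angles in degrees, forces in N, time in s.
With the tool pointing down it reaches from about 0.25 to 0.725 m from the base axis. Payload 9.7 kg.
Tool frame: the origin (TCP) lies on the centre line of the jaws, within the pads' length; the fingertips stand 17 mm ahead of it and the grasp point (between the pads) lies 2 mm behind it (bot.nose_length is the distance from the TCP to the fingertips, in m); x points along the fingers, y is the direction in which the jaws open and shut, and the axes are right-handed (so a half turn about x gives the same grasp; the last joint's range is limited). The gripper opens to 85 mm and grips with 20 to 120 N. Pads are 22 mm wide; open, the fingers measure 114 mm over their backs; the gripper's body (76 mm by 85 mm) begins 54 mm behind the grasp point. The pads swing forward as they close: fully open they stand 13 mm farther back than shut.
Start: joints at [70.531, 4.979, 10.078, 95.1, 0, 90], TCP at [0.183, 0.519, 0.248] pointing down, gripper open.
Joint ranges: [-179.16, 179.16], [-48.56, 103.87], [-65.8, 70.77], [-126.05, 130.52], [-82.76, 87.17], [-180, 180]. Speed limits (degrees/s): [127.2, 127.2, 147.25, 180, 180, 180].

## Interface

Orientations are given as [roll, pitch, yaw] about the fixed x, y, z axes, in that order (R = Rz(yaw) Ry(pitch) Rx(roll)).
In Python, from workcell import bot, viewer, ticket gives the robot as it stands.
- The arm moves only by the tool jog_arm, never from a script. Its argument "deltas" is a list of rows, each an object of numbers: "fingers": the opening, from 0 (shut) to 1 (fully open); "x", "y", "z": the shift along the world's x, y, z in mm; "twist": the turn about the world's z in degrees. A call has 1 to 10 rows; each row is the pose to reach, as a shift and turn from the pose measured when the call began; what a row does not reach only later rows make up. A row lasts 1/10 s, in which the tool goes at most 50 mm and 8.59 degrees, less where a joint would pass 70% of its speed; a pose out of reach is approached as far as the arm can. A call with a gripper value outside its range is refused whole. The fingers move at their own pace and stop on an object; "grip_force" is the grip in N (left out, the last holds). Time passes only in rows, so rows that repeat a pose let the fingers close. It gives the time, the measured TCP pose, the force and the opening at its end, in the units of the state.
- bot.get_obs(): the state, without advancing time (a new reading comes with each control period).
- viewer.camera(name): name is "side" or "top"; returns a dict with "image" (384x512x3 uint8, red, green, blue), "fovy" (degrees; the focal length in pixels is half the picture's height over the tangent of half this angle, whatever the lens; pixels are square), "cx", "cy" (the principal point, pixels), "world_to_cam" (4x4, takes a point from world to camera coordinates). Camera axes: x right, y down, z forward; pixel columns grow to the right and rows downward; lengths in m; the calibration is good to about 2 mm. A picture is of the moment at which its call begins. There is no depth.
- ticket.job_done(): hands the job in, once; it reports no verdict.
The state is a dict: "time": time; "q": joint angles; "qd": joint speeds; "joint_efforts": joint torques, N m; "ee_pos": TCP position; "tcp_rot": TCP orientation; "wrist_force": force on the tool from outside, world axes, zero at the start; "torque": the same for the moment, N m; "opening": finger opening in m.
Only numpy, scipy, OpenCV 4.12 (cv2) and the standard library are available. Lean on these libraries where they do the work, as an engineer would, in place of code of your own. Each camera call takes 0.05 s, during which the arm holds its last target.

## Working session

There is one attempt and no reset: what is moved stays moved. The work goes in short steps, Python scripts to look and compute and a tool call to move; the robot and the scene stay as the last step left them, time stands still between calls to the robot, and variables do not carry over. Pictures are saved under pics/ and viewed, and the job is handed in when it is done.

Besides the shell and the picture viewer there is one more tool, called after ">>>" as name(argument=value, ...), one argument or row to a line, values as JSON. jog_arm: Moves the arm, as the interface text tells. Its arguments: {"type":"object","properties":{"deltas":{"type":"array"},"grip_force":{"type":"number"}},"required":["deltas"]}

```bash
mkdir -p pics
cat > h.py <<'E'
import numpy as np, cv2, pickle
def K(c):
    f=c["image"].shape[0]/2/np.tan(np.radians(c["fovy"])/2); return f,c["cx"],c["cy"]
def proj(c,p):
    f,cx,cy=K(c); q=np.array(c["world_to_cam"])@np.append(p,1); return np.array([cx+f*q[0]/q[2],cy+f*q[1]/q[2]])
def ray(c,u,v):
    f,cx,cy=K(c); T=np.linalg.inv(np.array(c["world_to_cam"])); d=T[:3,:3]@np.array([(u-cx)/f,(v-cy)/f,1]); return T[:3,3],d/np.linalg.norm(d)
def onz(c,u,v,z):
    o,d=ray(c,u,v); return o+d*(z-o[2])/d[2]
def tri(c1,p1,c2,p2):
    o1,d1=ray(c1,*p1);o2,d2=ray(c2,*p2)
    s=np.linalg.lstsq(np.c_[d1,-d2],o2-o1,rcond=None)[0]; a=o1+d1*s[0];b=o2+d2*s[1]; return (a+b)/2,np.linalg.norm(a-b)
def snap(tag):
    from workcell import viewer
    r={}
    for n in("top","side"):
        r[n]=viewer.camera(n); cv2.imwrite(f"pics/{tag}_{n}.png",cv2.cvtColor(np.asarray(r[n]["image"]),cv2.COLOR_RGB2BGR))
    pickle.dump(r,open(f"{tag}.pkl","wb")); return r
def load(tag): return pickle.load(open(f"{tag}.pkl","rb"))
def crop(tag,n,x0,y0,x1,y1,s):
    i=cv2.imread(f"pics/{tag}_{n}.png")[y0:y1,x0:x1]; cv2.imwrite(f"pics/{tag}_{n}_c{x0}_{y0}.png",cv2.resize(i,None,fx=s,fy=s,interpolation=cv2.INTER_CUBIC))
E
python3 - <<'E'
from h import *
r=snap("a")
for n in r:
    T=np.linalg.inv(r[n]["world_to_cam"]);print(n,r[n]["fovy"],r[n]["cx"],r[n]["cy"],T.round(3).tolist())
from workcell import bot
print(bot.get_obs(),bot.nose_length)
E
```

```text
top 47.945646236926265 255.1902729827249 189.21674767219918 [[-0.017, -0.994, 0.11, 0.511], [-1.0, 0.018, 0.002, -0.108], [-0.004, -0.11, -0.994, 0.949], [0.0, 0.0, 0.0, 1.0]]
side 44.7110326249231 250.31959569718006 192.29172087293583 [[-0.999, -0.033, 0.039, 0.535], [-0.05, 0.77, -0.636, 0.642], [-0.009, -0.638, -0.77, 0.942], [0.0, 0.0, 0.0, 1.0]]
{'time': 0.1, 'q': array([ 7.05305471e+01,  5.00699793e+00,  1.00416274e+01,  9.51002690e+01,
       -3.10641307e-03,  9.00008085e+01]), 'qd': array([-0.00866211, -0.13555811,  0.05794351, -0.06908484,  0.01203541,
        0.14867337]), 'joint_efforts': array([-2.82900337e-04, -5.21562624e+01,  4.65655196e+01,  1.60805433e-02,
        3.49333823e-05, -1.79349058e-05]), 'ee_pos': array([0.18327212, 0.51837912, 0.24768667]), 'tcp_rot': array([ -87.28967299,   89.93428698, -106.75993261]), 'wrist_force': array([ 0.14404616, -0.06780819, -0.0782131 ]), 'torque': array([ 0.00582974, -0.00660394,  0.05198709]), 'opening': 0.08563692326448631} 0.017
```

View pics/a_top.png

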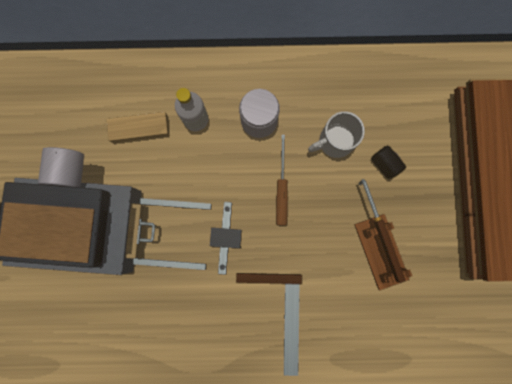

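View pics/a_side.png

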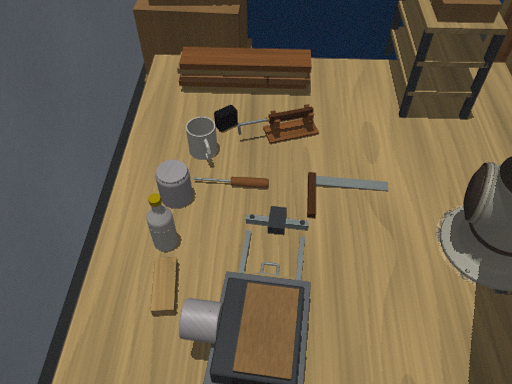

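Run:
```python
from h import *
crop("a","top",330,140,430,310,4.0/1.2)
crop("a","top",110,170,260,290,5)
crop("a","side",200,80,350,160,5)
crop("a","side",200,190,340,300,5)
```

```text
(no output)
```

View pics/a_top_c330_140.png

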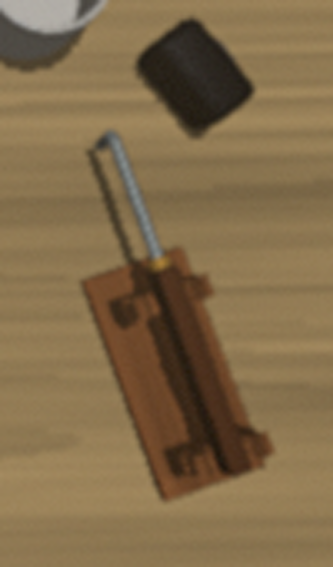

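View pics/a_top_c110_170.png

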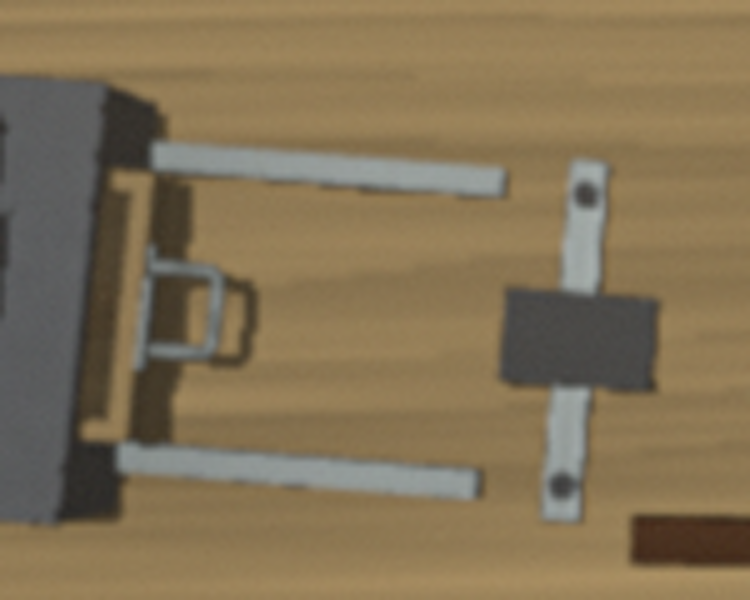

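View pics/a_side_c200_80.png

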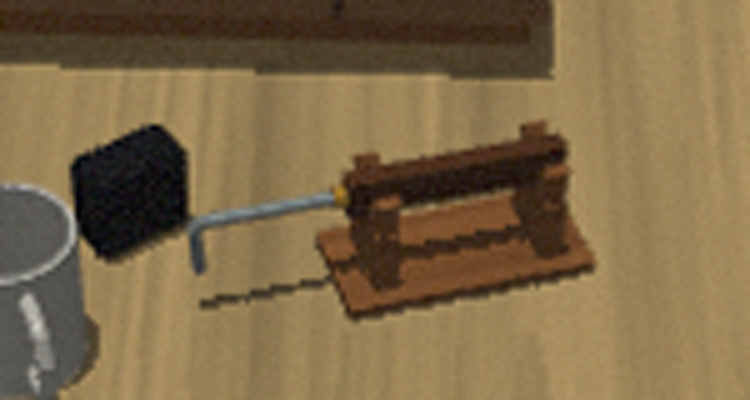

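View pics/a_side_c200_190.png

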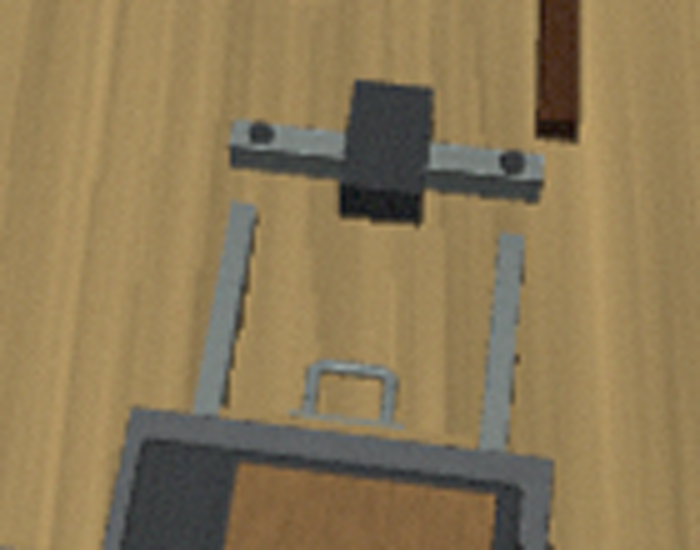

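Run:
```python
from h import *
r=load("a");t,s=r["top"],r["side"]
P=lambda u,v,x0,y0,k:(x0+(u+.5)/k-.5,y0+(v+.5)/k-.5)
tp=lambda u,v:P(u,v,330,140,10/3)
sp=lambda u,v:P(u,v,200,80,5)
print("shaft corner top",onz(t,*tp(113,135),.065),"side",onz(s,*sp(197,219),.065), tri(t,tp(113,135),s,sp(197,219)))
print("gold top",onz(t,*tp(160,263),.063),"side",onz(s,*sp(341,196),.063))
print("tip tri",onz(s,*sp(200,270),.025),onz(t,*tp(98,148),.025))
print("rear end topface", onz(t,*tp(234,470),.076),"side",onz(s,*sp(563,140),.076))
for e in [(152,200,268,292,'')]: pass
# loop
lp=lambda u,v:P(u,v,110,170,5); ls=lambda u,v:P(u,v,200,190,5)
print("loop corners top:")
for a in [(155,264),(216,270),(210,353),(148,350)]: print(onz(t,*lp(*a),.056).round(4))
print("side")
for a in [(312,412),(316,370),(391,374),(389,418)]: print(onz(s,*ls(*a),.056).round(4))
print("guides inner edges top z.014")
for a in [(152,168),(505,195),(118,443),(480,470)]: print(onz(t,*lp(*a),.014).round(4))
print("rail face z.02 top")
for a in [(569,162),(562,292),(553,388),(543,518)]: print(onz(t,*lp(*a),.02).round(4))
print("block corners z.029")
for a in [(507,288),(659,299),(652,390),(501,382)]: print(onz(t,*lp(*a),.029).round(4))
print("block side z.029")
for a in [(356,82),(432,88),(423,192),(341,186)]: print(onz(s,*ls(*a),.029).round(4))
print("tray front top z.06", onz(t,*lp(153,175),.06),onz(t,*lp(125,438),.06))
print("mouth roof? top edge z.153", onz(t,*lp(105,85),.153),onz(t,*lp(62,520),.153))
```

```text
shaft corner top [ 0.62395278 -0.33006424  0.065     ] side [ 0.62353294 -0.32943309  0.065     ] (array([ 0.62381942, -0.33021952,  0.06432534]), np.float64(0.0004355092113490904))
gold top [ 0.54445917 -0.35583134  0.063     ] side [ 0.54408541 -0.35398001  0.063     ]
tip tri [ 0.62302909 -0.33093195  0.025     ] [ 0.62076039 -0.33004257  0.025     ]
rear end topface [ 0.42015277 -0.39023544  0.076     ] side [ 0.41971617 -0.39155794  0.076     ]
loop corners top:
[0.5454 0.1317 0.056 ]
[0.5425 0.1065 0.056 ]
[0.5085 0.1086 0.056 ]
[0.5101 0.1342 0.056 ]
side
[0.5437 0.1321 0.056 ]
[0.5426 0.1112 0.056 ]
[0.5098 0.1117 0.056 ]
[0.5104 0.1336 0.056 ]
guides inner edges top z.014
[0.5887 0.1448 0.014 ]
[ 0.5742 -0.0087  0.014 ]
[0.4707 0.158  0.014 ]
[0.4566 0.0028 0.014 ]
rail face z.02 top
[ 0.5876 -0.037   0.02  ]
[ 0.5317 -0.0335  0.02  ]
[ 0.491  -0.0293  0.02  ]
[ 0.4364 -0.0246  0.02  ]
block corners z.029
[ 0.5336 -0.0109  0.029 ]
[ 0.5278 -0.0754  0.029 ]
[ 0.4896 -0.0719  0.029 ]
[ 0.4941 -0.0081  0.029 ]
block side z.029
[ 0.5285 -0.0703  0.029 ]
[ 0.4909 -0.0682  0.029 ]
[ 0.4951 -0.0052  0.029 ]
[ 0.5343 -0.007   0.029 ]
tray front top z.06 [0.58195821 0.13190492 0.06      ] [0.4746483  0.14205344 0.06      ]
mouth roof? top edge z.153 [0.60841528 0.12506995 0.153     ] [0.44936545 0.13843662 0.153     ]
```

Run:
```python
from h import *
from scipy.spatial.transform import Rotation as R
from workcell import bot
o=bot.get_obs();M=R.from_euler('xyz',o['tcp_rot'],degrees=True).as_matrix();print(M.round(3))
print(np.degrees(np.arctan2(M[1,1],M[0,1])))
t=load("a")["top"];s=load("a")["side"]
P=lambda u,v,x0,y0,k:(x0+(u+.5)/k-.5,y0+(v+.5)/k-.5)
c=[onz(t,*P(u,v,330,140,10/3),.01)[:2] for u,v in[(82,282),(165,500)]];d=c[0]-c[1];print(c,np.degrees(np.arctan2(d[1],d[0])),np.hypot(*d))
c=[onz(s,*P(u,v,200,80,5),.01)[:2] for u,v in[(354,312),(594,264)]];d=c[0]-c[1];print(c,np.degrees(np.arctan2(d[1],d[0])),np.hypot(*d))
for u,v,z in[(282,182,.03),(282,222,.03),(283,137,.005)]: print("driver",onz(t,u,v,z).round(3))
```

```text
[[-0.     0.333  0.943]
 [-0.001  0.943 -0.333]
 [-1.    -0.001  0.   ]]
70.52973859151022
[array([ 0.53501421, -0.31940486]), array([ 0.39518198, -0.36648829])] 18.60908601980541 0.14754626577721702
[array([ 0.53463467, -0.31584597]), array([ 0.39675089, -0.36113525])] 18.18327031966023 0.1451311661342525
driver [ 0.628 -0.164  0.03 ]
driver [ 0.542 -0.162  0.03 ]
driver [ 0.732 -0.17   0.005]
```

>>> jog_arm(
  deltas=[
    {"x": 15, "y": -45, "z": 0, "twist": -7.2, "fingers": 0.6},
    {"x": 30, "y": -90, "z": 0, "twist": -14.4, "fingers": 0.6},
    {"x": 45, "y": -135, "z": 0, "twist": -21.6, "fingers": 0.6},
    {"x": 60, "y": -180, "z": 0, "twist": -28.8, "fingers": 0.6},
    {"x": 75, "y": -225, "z": 0, "twist": -36, "fingers": 0.6},
    {"x": 90, "y": -270, "z": 0, "twist": -43, "fingers": 0.6},
    {"x": 105, "y": -315, "z": 0, "twist": -50, "fingers": 0.6},
    {"x": 120, "y": -360, "z": 0, "twist": -57, "fingers": 0.6},
    {"x": 135, "y": -405, "z": 0, "twist": -64, "fingers": 0.6},
    {"x": 150, "y": -450, "z": 0, "twist": -72, "fingers": 0.6},
  ],
  grip_force=60,
)

```text
time: 1.1
ee_pos: [0.3332, 0.0665, 0.2476]
tcp_rot: [-107.0, 90.0, 161.2]
wrist_force: [1.1, 1.1, 0.4]
opening: 0.0515
```

>>> jog_arm(
  deltas=[
    {"x": 15, "y": -44, "z": 0, "twist": -7.2},
    {"x": 30, "y": -88, "z": 0, "twist": -14.4},
    {"x": 45, "y": -132, "z": 0, "twist": -21.6},
    {"x": 60, "y": -176, "z": 0, "twist": -28.8},
    {"x": 75, "y": -220, "z": 0, "twist": -36},
    {"x": 90, "y": -264, "z": 0, "twist": -43},
    {"x": 105, "y": -308, "z": 0, "twist": -50},
    {"x": 120, "y": -352, "z": 0, "twist": -57},
    {"x": 135, "y": -396, "z": 0, "twist": -64},
    {"x": 148, "y": -439.5, "z": 0, "twist": -71.5},
  ],
)

```text
validation failed for argument at $.de...
```

>>> jog_arm(
  deltas=[
    {"z": -30},
    {"z": -60},
    {"z": -90},
    {"z": -115},
    {"z": -125},
    {"z": -125},
  ],
)

```text
validation failed for argument at $.de...
```

Run:
```python
from h import *
r=snap("b"); crop("b","top",330,140,450,290,4); crop("b","side",200,40,360,160,4)
from workcell import bot
o=bot.get_obs();print(o['ee_pos'],o['q'],o['time'])
```

```text
[0.33419988 0.06341391 0.24743741] [ 1.07839728e+01 -2.33788437e+01 -1.46824633e+01  9.87679378e+01
 -5.06654208e-02  1.03051394e+02] 1.2
```

View pics/b_top_c330_140.png

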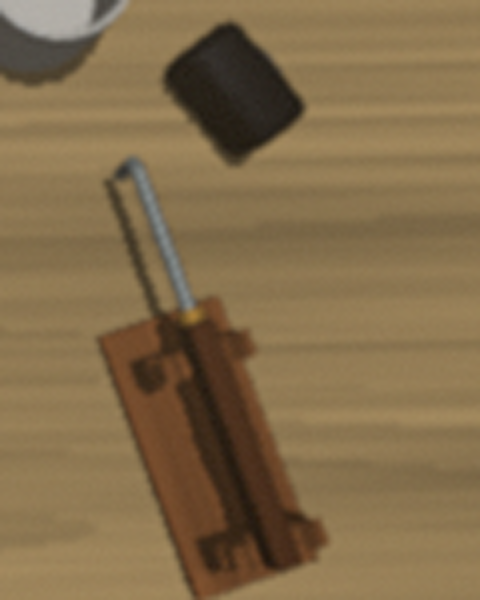

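View pics/b_side_c200_40.png

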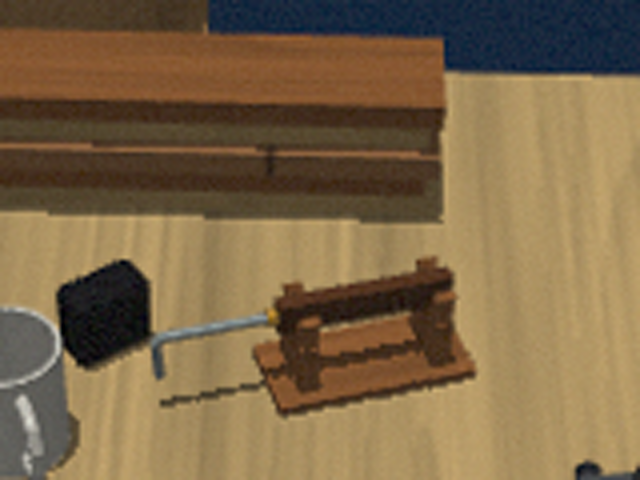

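The pictures show the hook still in its rest (gold collar at crop 192,317) and the arm half-way over. Both moves were refused because every row needs the finger value.

>>> jog_arm(
  deltas=[
    {"x": 15, "y": -44, "z": 0, "twist": -7.2, "fingers": 0.6},
    {"x": 30, "y": -88, "z": 0, "twist": -14.4, "fingers": 0.6},
    {"x": 45, "y": -132, "z": 0, "twist": -21.6, "fingers": 0.6},
    {"x": 60, "y": -176, "z": 0, "twist": -28.8, "fingers": 0.6},
    {"x": 75, "y": -220, "z": 0, "twist": -36, "fingers": 0.6},
    {"x": 90, "y": -264, "z": 0, "twist": -43, "fingers": 0.6},
    {"x": 105, "y": -308, "z": 0, "twist": -50, "fingers": 0.6},
    {"x": 120, "y": -352, "z": 0, "twist": -57, "fingers": 0.6},
    {"x": 135, "y": -396, "z": 0, "twist": -64, "fingers": 0.6},
    {"x": 147, "y": -437, "z": 0, "twist": -71.5, "fingers": 0.6},
  ],
)

```text
time: 2.2
ee_pos: [0.4819, -0.3751, 0.2467]
tcp_rot: [-48.2, 89.9, 147.8]
wrist_force: [0.8, 0.2, 0.7]
opening: 0.0513
```

>>> jog_arm(
  deltas=[
    {"x": 0, "y": 0, "twist": 0, "z": -30, "fingers": 0.6},
    {"x": 0, "y": 0, "twist": 0, "z": -60, "fingers": 0.6},
    {"x": 0, "y": 0, "twist": 0, "z": -90, "fingers": 0.6},
    {"x": 0, "y": 0, "twist": 0, "z": -115, "fingers": 0.6},
    {"x": 0, "y": 0, "twist": 0, "z": -125, "fingers": 0.6},
    {"x": 0, "y": 0, "twist": 0, "z": -125, "fingers": 0.6},
  ],
)

```text
time: 2.8
ee_pos: [0.4816, -0.3742, 0.1202]
tcp_rot: [-52.1, 89.7, 143.9]
wrist_force: [0.6, -0.4, 1.2]
opening: 0.051
```

Run:
```python
from h import *
r=snap("c"); crop("c","top",330,140,450,290,4); crop("c","side",200,40,360,160,4)
from workcell import bot
from scipy.spatial.transform import Rotation as R
o=bot.get_obs();print(o['ee_pos'],o['q'],o['time'])
M=R.from_euler('xyz',o['tcp_rot'],degrees=True).as_matrix();print(np.degrees(np.arctan2(M[1,1],M[0,1])),M[:,0])
```

```text
[ 0.48244648 -0.37504254  0.12283995] [-3.78563720e+01  1.27354653e+01  4.93746802e+00  8.22628015e+01
 -9.76332505e-03  1.26127081e+02] 2.9
-73.98346411200686 [-9.42397495e-04  5.16663201e-04 -9.99999422e-01]
```

View pics/c_top_c330_140.png

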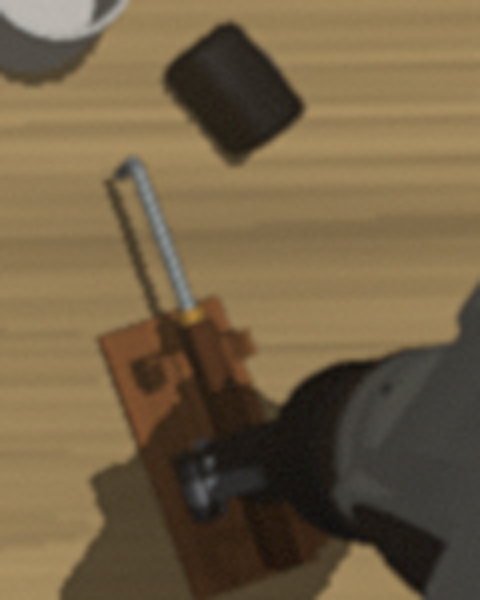

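View pics/c_side_c200_40.png

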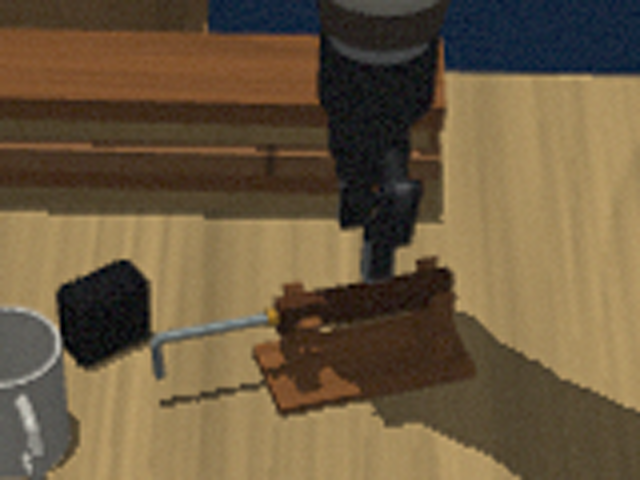

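>>> jog_arm(
  deltas=[
    {"x": -1, "y": 2, "twist": 1, "z": -12, "fingers": 0.6},
    {"x": -1, "y": 2, "twist": 1, "z": -25, "fingers": 0.6},
    {"x": -1, "y": 2, "twist": 1, "z": -38, "fingers": 0.6},
    {"x": -1, "y": 2, "twist": 1, "z": -50, "fingers": 0.6},
    {"x": -1, "y": 2, "twist": 1, "z": -58, "fingers": 0.6},
    {"x": -1, "y": 2, "twist": 1, "z": -61, "fingers": 0.6},
    {"x": -1, "y": 2, "twist": 1, "z": -61, "fingers": 0.6},
  ],
)

```text
time: 3.6
ee_pos: [0.4813, -0.3729, 0.0613]
tcp_rot: [-49.0, 89.9, 148.0]
wrist_force: [-0.4, 0.1, -0.8]
opening: 0.0511
```

>>> jog_arm(
  deltas=[
    {"x": 0, "y": 0, "twist": 0, "z": 0, "fingers": 0.3},
    {"x": 0, "y": 0, "twist": 0, "z": 0, "fingers": 0.2},
    {"x": 0, "y": 0, "twist": 0, "z": 0, "fingers": 0.1},
    {"x": 0, "y": 0, "twist": 0, "z": 0, "fingers": 0.0},
    {"x": 0, "y": 0, "twist": 0, "z": 0, "fingers": 0.0},
    {"x": 0, "y": 0, "twist": 0, "z": 0, "fingers": 0.0},
    {"x": 0, "y": 0, "twist": 0, "z": 0, "fingers": 0.0},
  ],
  grip_force=60,
)

```text
time: 4.3
ee_pos: [0.4816, -0.3732, 0.062]
tcp_rot: [-32.0, 90.0, 165.0]
wrist_force: [-0.5, 0.3, 6.4]
opening: 0.0133
```

>>> jog_arm(
  deltas=[
    {"x": 0, "y": 0, "twist": 0, "z": 5, "fingers": 0},
    {"x": 0, "y": 0, "twist": 0, "z": 12, "fingers": 0},
    {"x": 0, "y": 0, "twist": 0, "z": 25, "fingers": 0},
    {"x": 0, "y": 0, "twist": 0, "z": 45, "fingers": 0},
    {"x": 0, "y": 0, "twist": 0, "z": 70, "fingers": 0},
    {"x": 0, "y": 0, "twist": 0, "z": 95, "fingers": 0},
    {"x": 0, "y": 0, "twist": 0, "z": 115, "fingers": 0},
    {"x": 0, "y": 0, "twist": 0, "z": 120, "fingers": 0},
    {"x": 0, "y": 0, "twist": 0, "z": 120, "fingers": 0},
  ],
)

```text
time: 5.2
ee_pos: [0.4818, -0.3734, 0.183]
tcp_rot: [112.4, 89.9, -50.6]
wrist_force: [0.6, 0.2, -2.4]
opening: 0.013
```

```bash
cat >> h.py <<'E'
def st():
    from workcell import bot
    from scipy.spatial.transform import Rotation as R
    o=bot.get_obs();M=R.from_euler('xyz',o['tcp_rot'],degrees=True).as_matrix()
    print(o['ee_pos'].round(4),"t",o['time'],"jaw",np.degrees(np.arctan2(M[1,1],M[0,1])).round(2),"F",o['wrist_force'].round(2),"T",o['torque'].round(2),"op",round(o['opening'],4),'q',o['q'].round(1))
E
python3 - <<'E'
from h import *
r=snap("d"); crop("d","top",330,120,450,270,4); crop("d","side",200,40,360,160,4);st()
E
```

```text
[ 0.4813 -0.373   0.181 ] t 5.3 jaw -72.99 F [-0.97  0.88 -1.3 ] T [0.01 0.02 0.01] op 0.0131 q [-37.8  12.4  10.9  88.7  -0.  125.2]
```

View pics/d_top_c330_120.png

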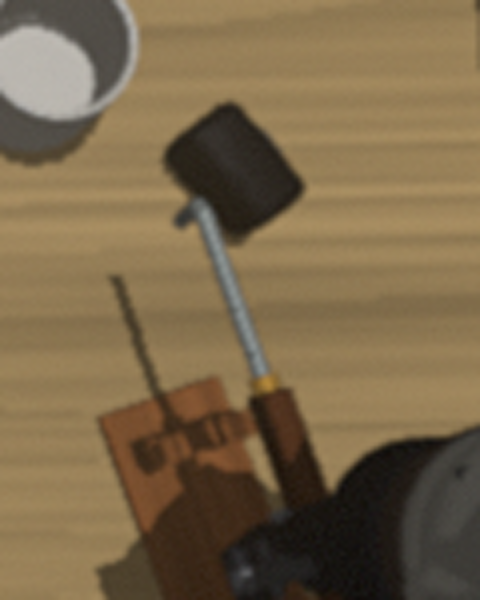

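View pics/d_side_c200_40.png

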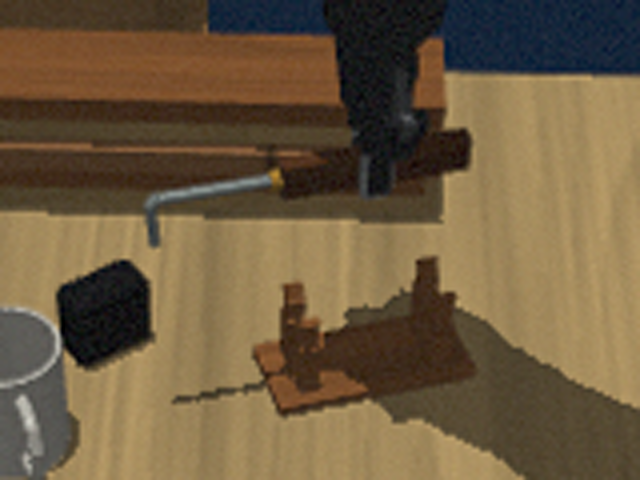

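Run:
```python
from h import *
r=load("d");t,s=r["top"],r["side"]
P=lambda u,v,x0,y0,k:(x0+(u+.5)/k-.5,y0+(v+.5)/k-.5)
c,e=tri(t,P(200,203,330,120,4),s,P(153,201,200,40,4));print("corner",c,e)
g,e2=tri(t,P(264,384,330,120,4),s,P(277,181,200,40,4));print("gold",g,e2)
b,e3=tri(t,P(182,220,330,120,4),s,P(154,242,200,40,4));print("tip",b,e3)
d=c-g;print(np.degrees(np.arctan2(d[1],d[0])),np.linalg.norm(d))
tcp=np.array([.4813,-.373,.181]);d=c-tcp;a=np.radians(17);print("ahead",d[0]*np.cos(a)+d[1]*np.sin(a),"lat",-d[0]*np.sin(a)+d[1]*np.cos(a),d[2])
```

```text
corner [ 0.6249258  -0.33081277  0.17977511] 0.003163725883527039
gold [ 0.54417584 -0.35565426  0.1787838 ] 0.001142014393437035
tip [ 0.6238558  -0.33227769  0.14461721] 3.938323543335718e-05
17.09971269355839 0.08449045789686217
ahead 0.14968438679161175 lat -0.0016482757879819898 -0.0012248947972154922
```

>>> jog_arm(
  deltas=[
    {"x": 3, "y": 31, "z": 0, "twist": 7, "fingers": 0},
    {"x": 6, "y": 62, "z": 0, "twist": 14, "fingers": 0},
    {"x": 9, "y": 93, "z": 0, "twist": 21, "fingers": 0},
    {"x": 12, "y": 124, "z": 0, "twist": 28, "fingers": 0},
    {"x": 15, "y": 155, "z": 0, "twist": 35, "fingers": 0},
    {"x": 18, "y": 186, "z": 0, "twist": 42, "fingers": 0},
    {"x": 21, "y": 217, "z": 0, "twist": 49, "fingers": 0},
    {"x": 24, "y": 248, "z": 0, "twist": 56, "fingers": 0},
    {"x": 27, "y": 280, "z": 0, "twist": 63, "fingers": 0},
    {"x": 29, "y": 305, "z": 0, "twist": 68, "fingers": 0},
  ],
)

```text
time: 6.3
ee_pos: [0.5098, -0.0663, 0.1796]
tcp_rot: [-73.6, 89.8, -168.3]
wrist_force: [0.7, 0.0, -0.9]
opening: 0.013
```

>>> jog_arm(
  deltas=[
    {"x": 0, "y": 3, "z": -30, "twist": 0, "fingers": 0},
    {"x": 0, "y": 3, "z": -60, "twist": 0, "fingers": 0},
    {"x": 0, "y": 3, "z": -75, "twist": 0, "fingers": 0},
    {"x": 0, "y": 3, "z": -75, "twist": 0, "fingers": 0},
    {"x": 0, "y": 3, "z": -75, "twist": 0, "fingers": 0},
  ],
)

```text
time: 6.8
ee_pos: [0.5097, -0.0635, 0.1051]
tcp_rot: [-73.2, 89.8, -167.9]
wrist_force: [0.6, 0.1, -0.7]
opening: 0.0129
```

Run:
```python
from h import *
r=snap("e"); crop("e","top",110,170,260,290,5);crop("e","side",200,180,340,300,5);st()
```

```text
[ 0.5104 -0.0636  0.1061] t 6.9 jaw -4.7 F [-0.02  0.3  -0.34] T [-0.01 -0.02  0.  ] op 0.0129 q [ -7.1  -0.2 -11.   79.3  -0.1  87.6]
```

View pics/e_top_c110_170.png

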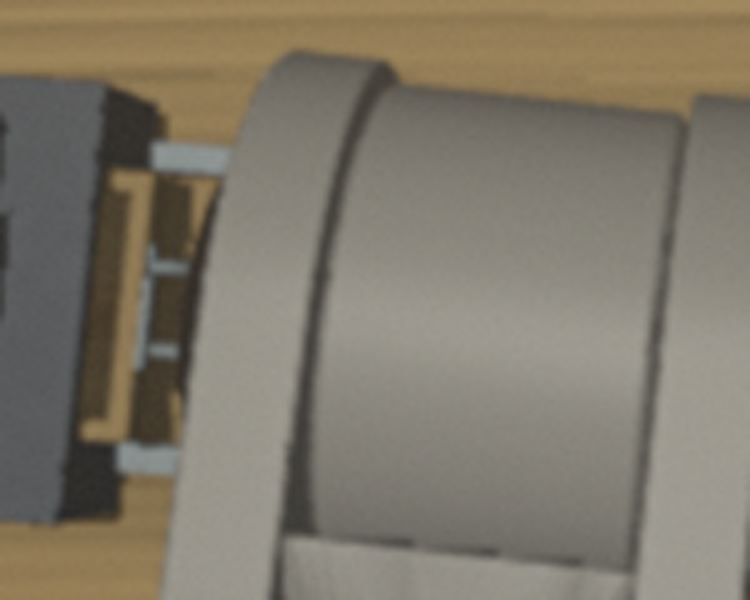

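View pics/e_side_c200_180.png

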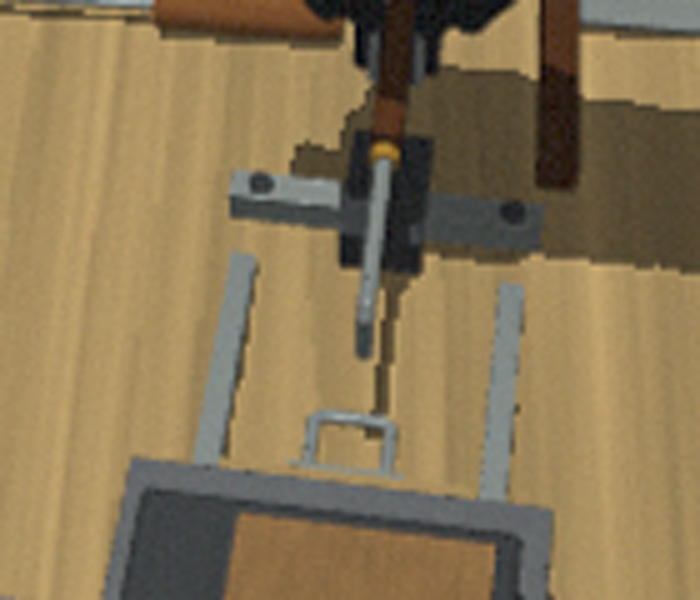

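Run:
```python
from h import *
s=load("e")["side"]
P=lambda u,v:(200+(u+.5)/5-.5,180+(v+.5)/5-.5)
print("tip",onz(s,*P(364,353),.069), "corner",onz(s,*P(365,317),.109))
for a in [(352,416),(352,443),(352,470),(314,440),(391,445)]: print(onz(s,*P(*a),.054).round(4))
```

```text
tip [0.52254198 0.08402566 0.069     ] corner [0.52306196 0.09156612 0.109     ]
[0.5269 0.1072 0.054 ]
[0.5266 0.1208 0.054 ]
[0.5263 0.1341 0.054 ]
[0.5432 0.12   0.054 ]
[0.5097 0.121  0.054 ]
```

>>> jog_arm(
  deltas=[
    {"x": 1, "y": 12, "z": 0, "twist": 0, "fingers": 0},
    {"x": 2, "y": 25, "z": 0, "twist": 0, "fingers": 0},
    {"x": 3.5, "y": 37, "z": 0, "twist": 0, "fingers": 0},
    {"x": 3.5, "y": 37, "z": 0, "twist": 0, "fingers": 0},
    {"x": 3.5, "y": 37, "z": 0, "twist": 0, "fingers": 0},
  ],
)

```text
time: 7.4
ee_pos: [0.514, -0.026, 0.1061]
tcp_rot: [-50.3, 89.9, -144.9]
wrist_force: [0.0, -0.2, -1.3]
opening: 0.013
```

Run:
```python
from h import *
r=snap("f"); crop("f","side",230,230,310,300,8);st()
```

```text
[ 0.5139 -0.0266  0.106 ] t 7.5 jaw -4.69 F [-0.56 -0.07 -1.37] T [-0.02  0.01 -0.03] op 0.0128 q [ -2.9  -0.2 -11.   79.3  -0.1  91.8]
```

View pics/f_side_c230_230.png

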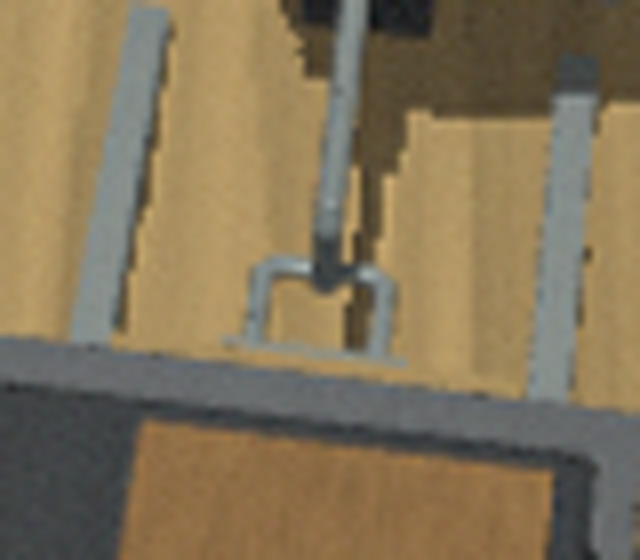

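Run:
```python
from h import *
s=load("f")["side"]
P=lambda u,v:(230+(u+.5)/8-.5,230+(v+.5)/8-.5)
p=onz(s,*P(328,283),.069);print(p, (proj(s,[p[0],p[1],.054])-230+.5)*8-.5)
for a in [(322,268),(315,350),(258,305),(384,315)]: print(onz(s,*P(*a),.054).round(4))
```

```text
[0.5257394  0.12151544 0.069     ] [326.65485125 311.55845231]
[0.5273 0.1079 0.054 ]
[0.5286 0.1335 0.054 ]
[0.5445 0.1203 0.054 ]
[0.5102 0.1219 0.054 ]
```

>>> jog_arm(
  deltas=[
    {"x": 1, "y": 0, "z": -5, "twist": 0, "fingers": 0},
    {"x": 1, "y": 0, "z": -10, "twist": 0, "fingers": 0},
    {"x": 1, "y": 0, "z": -15, "twist": 0, "fingers": 0},
    {"x": 1, "y": 0, "z": -20, "twist": 0, "fingers": 0},
    {"x": 1, "y": 0, "z": -25, "twist": 0, "fingers": 0},
    {"x": 1, "y": 0, "z": -30, "twist": 0, "fingers": 0},
    {"x": 1, "y": 0, "z": -34, "twist": 0, "fingers": 0},
    {"x": 1, "y": 0, "z": -34, "twist": 0, "fingers": 0},
    {"x": 1, "y": 0, "z": -34, "twist": 0, "fingers": 0},
    {"x": 1, "y": 0, "z": -34, "twist": 0, "fingers": 0},
  ],
)

```text
time: 8.5
ee_pos: [0.5151, -0.0265, 0.0723]
tcp_rot: [-45.0, 89.9, -139.7]
wrist_force: [-0.3, -0.4, -0.5]
opening: 0.0131
```

Run:
```python
from h import *
r=snap("g"); crop("g","side",230,210,310,280,8);st()
```

```text
[ 0.515  -0.0266  0.0723] t 8.6 jaw -4.69 F [ 0.38  0.08 -0.97] T [0.   0.01 0.01] op 0.0133 q [ -2.9   0.7 -13.9  75.5  -0.1  91.8]
```

View pics/g_side_c230_210.png

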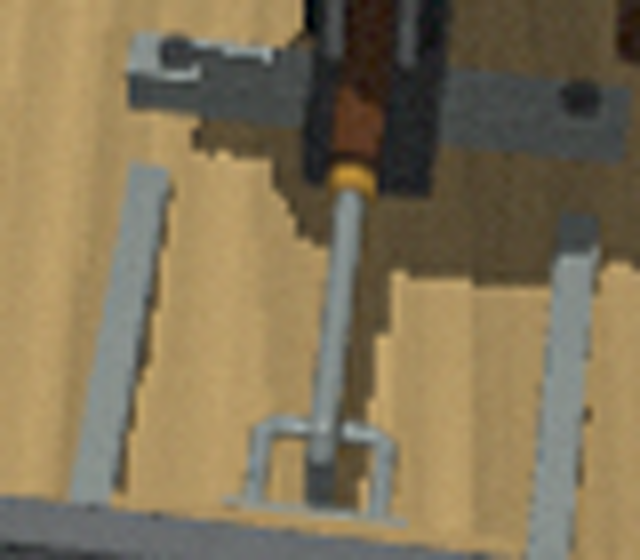

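>>> jog_arm(
  deltas=[
    {"x": 0, "y": -1.5, "z": 0, "twist": 0, "fingers": 0},
    {"x": 0, "y": -3, "z": 0, "twist": 0, "fingers": 0},
    {"x": 0, "y": -4.5, "z": 0, "twist": 0, "fingers": 0},
    {"x": -0.5, "y": -6, "z": 0, "twist": 0, "fingers": 0},
    {"x": -0.5, "y": -7.5, "z": 0, "twist": 0, "fingers": 0},
    {"x": -1, "y": -9, "z": 0, "twist": 0, "fingers": 0},
    {"x": -1, "y": -10.5, "z": 0, "twist": 0, "fingers": 0},
    {"x": -1, "y": -12, "z": 0, "twist": 0, "fingers": 0},
    {"x": -1, "y": -13.5, "z": 0, "twist": 0, "fingers": 0},
    {"x": -1, "y": -15, "z": 0, "twist": 0, "fingers": 0},
  ],
)

```text
time: 9.6
ee_pos: [0.5141, -0.0415, 0.0723]
tcp_rot: [-53.1, 89.9, -147.8]
wrist_force: [-0.2, 4.6, -2.2]
opening: 0.0133
```

Run:
```python
from h import *
st()
```

```text
[ 0.5141 -0.0415  0.0723] t 9.6 jaw -4.67 F [-0.16  4.6  -2.23] T [ 0.92 -0.02 -0.01] op 0.0133 q [ -4.6   0.7 -13.9  75.5  -0.1  90.1]
```

>>> jog_arm(
  deltas=[
    {"x": 0, "y": -3, "z": 0, "twist": 0, "fingers": 0},
    {"x": -0.5, "y": -7, "z": 0, "twist": 0, "fingers": 0},
    {"x": -1, "y": -12, "z": 0, "twist": 0, "fingers": 0},
    {"x": -1.5, "y": -17, "z": 0, "twist": 0, "fingers": 0},
    {"x": -2, "y": -22, "z": 0, "twist": 0, "fingers": 0},
    {"x": -2.5, "y": -27, "z": 0, "twist": 0, "fingers": 0},
    {"x": -3, "y": -32, "z": 0, "twist": 0, "fingers": 0},
    {"x": -3, "y": -37, "z": 0, "twist": 0, "fingers": 0},
    {"x": -3.5, "y": -42, "z": 0, "twist": 0, "fingers": 0},
    {"x": -4, "y": -47, "z": 0, "twist": 0, "fingers": 0},
  ],
)

```text
time: 10.6
ee_pos: [0.51, -0.0889, 0.0723]
tcp_rot: [-56.5, 89.9, -151.2]
wrist_force: [0.6, 4.7, -1.4]
opening: 0.0134
```

>>> jog_arm(
  deltas=[
    {"x": 0, "y": -5, "z": 0, "twist": 0, "fingers": 0},
    {"x": -1, "y": -10, "z": 0, "twist": 0, "fingers": 0},
    {"x": -1.5, "y": -15, "z": 0, "twist": 0, "fingers": 0},
    {"x": -2, "y": -20, "z": 0, "twist": 0, "fingers": 0},
    {"x": -2, "y": -25, "z": 0, "twist": 0, "fingers": 0},
    {"x": -2.5, "y": -30, "z": 0, "twist": 0, "fingers": 0},
    {"x": -3, "y": -34, "z": 0, "twist": 0, "fingers": 0},
    {"x": -3, "y": -37, "z": 0, "twist": 0, "fingers": 0},
    {"x": -3.5, "y": -39, "z": 0, "twist": 0, "fingers": 0},
    {"x": -3.5, "y": -40, "z": 0, "twist": 0, "fingers": 0},
  ],
)

```text
time: 11.6
ee_pos: [0.5064, -0.1291, 0.0723]
tcp_rot: [-55.2, 89.9, -149.9]
wrist_force: [0.2, 5.2, -1.9]
opening: 0.0135
```

Run:
```python
from h import *
r=snap("i"); crop("i","side",210,150,330,260,6);st()
```

```text
[ 0.5065 -0.1291  0.0723] t 11.7 jaw -4.68 F [-0.43  3.42 -1.16] T [ 0.68 -0.04  0.02] op 0.013 q [-14.3   1.6 -12.9  75.5  -0.1  80.4]
```

View pics/i_side_c210_150.png

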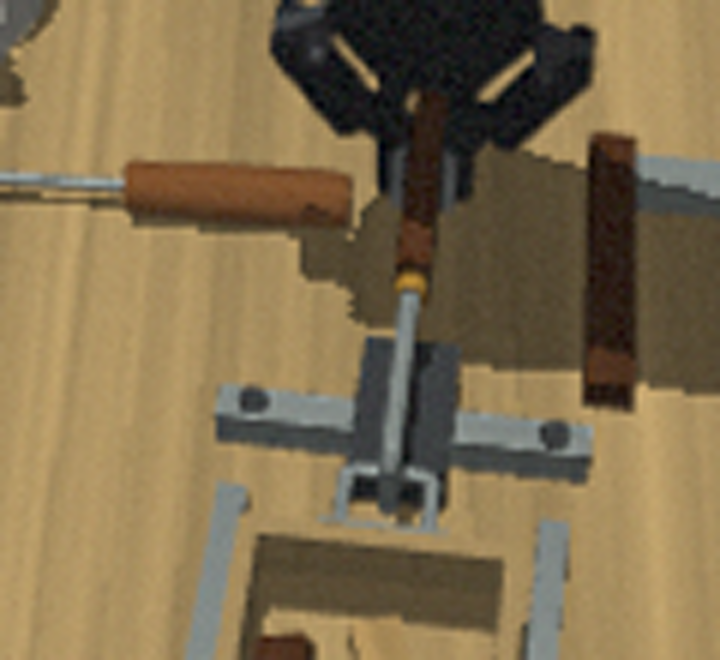

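>>> jog_arm(
  deltas=[
    {"x": 0, "y": -3, "z": 0, "twist": 0, "fingers": 0},
    {"x": -0.5, "y": -6, "z": 0, "twist": 0, "fingers": 0},
    {"x": -1, "y": -9, "z": 0, "twist": 0, "fingers": 0},
    {"x": -1, "y": -12, "z": 0, "twist": 0, "fingers": 0},
    {"x": -1.5, "y": -15, "z": 0, "twist": 0, "fingers": 0},
    {"x": -1.5, "y": -18, "z": 0, "twist": 0, "fingers": 0},
    {"x": -2, "y": -21, "z": 0, "twist": 0, "fingers": 0},
    {"x": -2, "y": -24, "z": 0, "twist": 0, "fingers": 0},
    {"x": -2, "y": -26, "z": 0, "twist": 0, "fingers": 0},
    {"x": -2, "y": -27, "z": 0, "twist": 0, "fingers": 0},
  ],
)

```text
time: 12.7
ee_pos: [0.5044, -0.1563, 0.0722]
tcp_rot: [-50.8, 89.9, -145.5]
wrist_force: [0.1, 5.1, -2.7]
opening: 0.0132
```

Run:
```python
from h import *
r=snap("j"); crop("j","side",210,130,330,240,6);st()
```

```text
[ 0.5044 -0.1563  0.0723] t 12.8 jaw -4.7 F [ 0.27  3.01 -0.88] T [ 0.65 -0.01  0.02] op 0.013 q [-17.2   2.4 -12.2  75.5  -0.1  77.5]
```

View pics/j_side_c210_130.png

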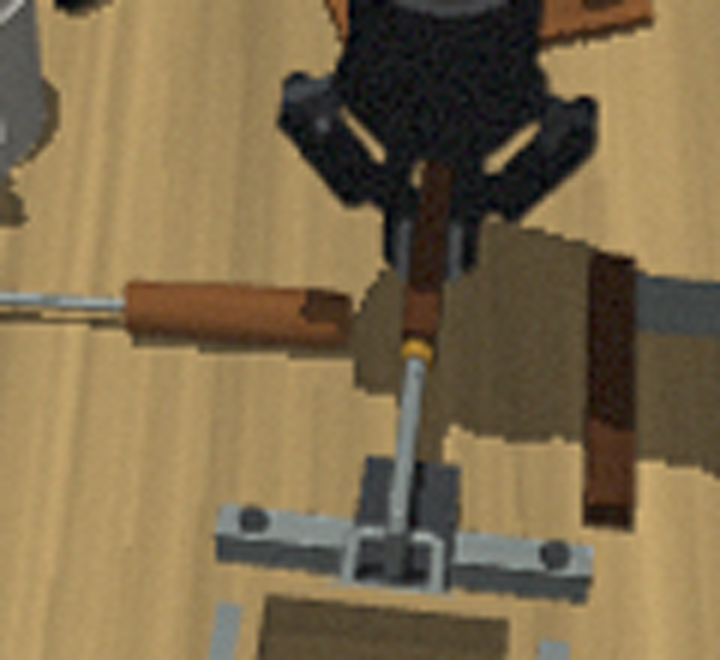

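>>> jog_arm(
  deltas=[
    {"x": 0, "y": -1.5, "z": 0, "twist": 0, "fingers": 0},
    {"x": 0, "y": -3, "z": 0, "twist": 0, "fingers": 0},
    {"x": -0.5, "y": -4.5, "z": 0, "twist": 0, "fingers": 0},
    {"x": -0.5, "y": -6, "z": 0, "twist": 0, "fingers": 0},
    {"x": -1, "y": -7.5, "z": 0, "twist": 0, "fingers": 0},
    {"x": -1, "y": -9, "z": 0, "twist": 0, "fingers": 0},
  ],
)

```text
time: 13.4
ee_pos: [0.5034, -0.1654, 0.0723]
tcp_rot: [-44.7, 89.9, -139.4]
wrist_force: [-0.0, 4.4, -2.0]
opening: 0.0127
```

>>> jog_arm(
  deltas=[
    {"x": 0, "y": -1, "z": 0, "twist": 0, "fingers": 0},
    {"x": 0, "y": -2, "z": 0, "twist": 0, "fingers": 0},
  ],
)

```text
time: 13.6
ee_pos: [0.5034, -0.1675, 0.0723]
tcp_rot: [-45.5, 89.9, -140.2]
wrist_force: [-0.4, 5.1, -2.6]
opening: 0.0131
```

>>> jog_arm(
  deltas=[
    {"x": 0, "y": -1, "z": 0, "twist": 0, "fingers": 0},
    {"x": 0, "y": -2, "z": 0, "twist": 0, "fingers": 0},
  ],
)

```text
time: 13.8
ee_pos: [0.5033, -0.1696, 0.0722]
tcp_rot: [-49.1, 89.9, -143.8]
wrist_force: [0.2, 4.8, -1.1]
opening: 0.0132
```

>>> jog_arm(
  deltas=[
    {"x": 0, "y": -1, "z": 0, "twist": 0, "fingers": 0},
    {"x": 0, "y": -2, "z": 0, "twist": 0, "fingers": 0},
  ],
)

```text
time: 14.0
ee_pos: [0.5033, -0.1717, 0.0722]
tcp_rot: [-49.1, 89.9, -143.8]
wrist_force: [-0.2, 5.1, -2.0]
opening: 0.0128
```

>>> jog_arm(
  deltas=[
    {"x": 0, "y": -0.5, "z": 0, "twist": 0, "fingers": 0},
    {"x": 0, "y": -1, "z": 0, "twist": 0, "fingers": 0},
  ],
)

```text
time: 14.2
ee_pos: [0.5033, -0.1727, 0.0722]
tcp_rot: [-50.4, 89.9, -145.1]
wrist_force: [1.0, 5.0, -1.5]
opening: 0.0132
```

>>> jog_arm(
  deltas=[
    {"x": 0, "y": -0.5, "z": 0, "twist": 0, "fingers": 0},
    {"x": 0, "y": -1, "z": 0, "twist": 0, "fingers": 0},
  ],
)

```text
time: 14.4
ee_pos: [0.5033, -0.1738, 0.0722]
tcp_rot: [-49.9, 89.9, -144.6]
wrist_force: [0.9, 4.9, -1.8]
opening: 0.0132
```

>>> jog_arm(
  deltas=[
    {"x": 0, "y": -0.5, "z": 0, "twist": 0, "fingers": 0},
    {"x": 0, "y": -1, "z": 0, "twist": 0, "fingers": 0},
  ],
)

```text
time: 14.6
ee_pos: [0.5033, -0.1748, 0.0722]
tcp_rot: [-50.1, 89.9, -144.8]
wrist_force: [0.4, 6.0, -2.8]
opening: 0.013
```

>>> jog_arm(
  deltas=[
    {"x": 0, "y": -0.5, "z": 0, "twist": 0, "fingers": 0},
    {"x": 0, "y": -1, "z": 0, "twist": 0, "fingers": 0},
  ],
)

```text
time: 14.8
ee_pos: [0.5033, -0.1758, 0.0723]
tcp_rot: [-48.7, 89.9, -143.3]
wrist_force: [0.4, 4.4, -0.9]
opening: 0.0133
```

Run:
```python
from h import *
r=snap("k"); crop("k","side",210,130,330,240,6);st()
```

```text
[ 0.5033 -0.1759  0.0722] t 14.9 jaw -4.7 F [ 0.48  4.39 -1.46] T [ 0.87 -0.02  0.06] op 0.0131 q [-19.2   3.  -11.5  75.6  -0.1  75.5]
```

View pics/k_side_c210_130.png

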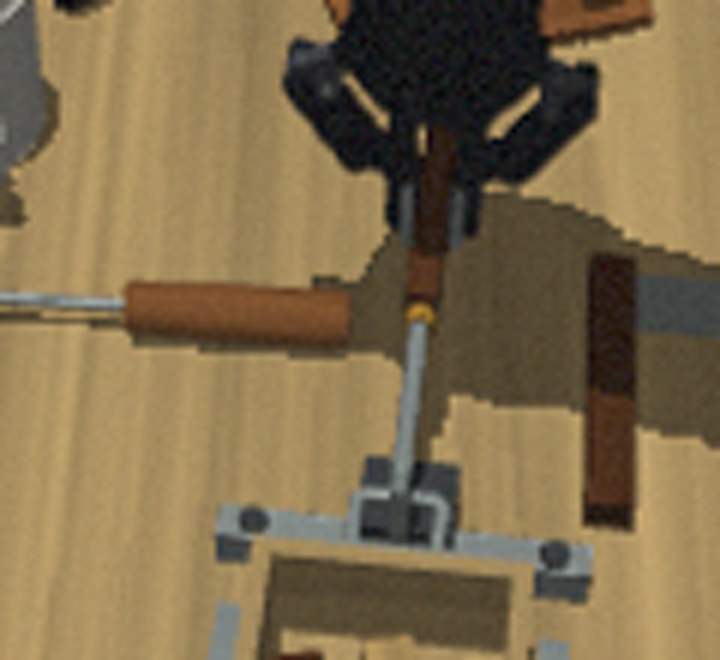

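Run:
```python
from h import *
s=load("k")["side"];
P=lambda u,v:(210+(u+.5)/6-.5,130+(v+.5)/6-.5)
for a in [(262,542),(525,562),(400,547)]: print(onz(s,*P(*a),.06).round(4))
print("rod",onz(s,*P(402,494),.054))
```

```text
[ 0.5688 -0.0031  0.06  ]
[0.4666 0.002  0.06  ]
[ 0.5151 -0.0031  0.06  ]
rod [ 0.51451452 -0.03353903  0.054     ]
```

Front face at about y = -0.003 and block face at about -0.007, so a few mm remain. I'll go on in 1 mm steps.

>>> jog_arm(
  deltas=[
    {"x": 0, "y": -0.5, "z": 0, "twist": 0, "fingers": 0},
    {"x": 0, "y": -1, "z": 0, "twist": 0, "fingers": 0},
  ],
)

```text
time: 15.1
ee_pos: [0.5033, -0.1769, 0.0723]
tcp_rot: [-47.9, 89.9, -142.6]
wrist_force: [0.5, 5.1, -1.4]
opening: 0.0128
```

>>> jog_arm(
  deltas=[
    {"x": 0, "y": -0.5, "z": 0, "twist": 0, "fingers": 0},
    {"x": 0, "y": -1, "z": 0, "twist": 0, "fingers": 0},
  ],
)

```text
time: 15.3
ee_pos: [0.5033, -0.1779, 0.0722]
tcp_rot: [-49.0, 89.9, -143.7]
wrist_force: [0.3, 4.4, -1.6]
opening: 0.0134
```

>>> jog_arm(
  deltas=[
    {"x": 0, "y": -0.5, "z": 0, "twist": 0, "fingers": 0},
    {"x": 0, "y": -1, "z": 0, "twist": 0, "fingers": 0},
  ],
)

```text
time: 15.5
ee_pos: [0.5033, -0.179, 0.0722]
tcp_rot: [-50.1, 89.9, -144.8]
wrist_force: [0.5, 4.5, -0.7]
opening: 0.0134
```

>>> jog_arm(
  deltas=[
    {"x": 0, "y": -0.5, "z": 0, "twist": 0, "fingers": 0},
    {"x": 0, "y": -1, "z": 0, "twist": 0, "fingers": 0},
  ],
)

```text
time: 15.7
ee_pos: [0.5033, -0.18, 0.0722]
tcp_rot: [-51.8, 89.9, -146.5]
wrist_force: [-0.1, 7.7, -1.6]
opening: 0.0134
```

>>> jog_arm(
  deltas=[
    {"x": 0, "y": -0.5, "z": 0, "twist": 0, "fingers": 0},
    {"x": 0, "y": -1, "z": 0, "twist": 0, "fingers": 0},
  ],
)

```text
time: 15.9
ee_pos: [0.5032, -0.1803, 0.072]
tcp_rot: [-102.6, 89.9, 162.7]
wrist_force: [1.0, 11.5, -2.4]
opening: 0.0136
```

>>> jog_arm(
  deltas=[
    {"x": 0, "y": -0.7, "z": 0, "twist": 0, "fingers": 0},
    {"x": 0, "y": -0.7, "z": 0, "twist": 0, "fingers": 0},
  ],
)

```text
time: 16.1
ee_pos: [0.5033, -0.1803, 0.0718]
tcp_rot: [-134.6, 89.8, 130.7]
wrist_force: [1.1, 10.2, -2.2]
opening: 0.0129
```

```bash
python3 -c "
from h import *
st()"
```

```text
[ 0.5033 -0.1803  0.0718] t 16.1 jaw -4.64 F [ 1.08 10.17 -2.16] T [ 1.8  -0.22 -0.08] op 0.0129 q [-19.8   3.3 -11.2  75.6   0.1  74.9]
```

>>> jog_arm(
  deltas=[
    {"x": 0, "y": -0.8, "z": 0, "twist": 0, "fingers": 0},
    {"x": 0, "y": -0.9, "z": 0, "twist": 0, "fingers": 0},
    {"x": 0, "y": -0.9, "z": 0, "twist": 0, "fingers": 0},
  ],
)

```text
time: 16.4
ee_pos: [0.5032, -0.1803, 0.0715]
tcp_rot: [-148.2, 89.7, 117.2]
wrist_force: [2.1, 10.0, -2.9]
opening: 0.013
```

>>> jog_arm(
  deltas=[
    {"x": 0, "y": -1.0, "z": 0.5, "twist": 0, "fingers": 0},
    {"x": 0, "y": -1.1, "z": 0.5, "twist": 0, "fingers": 0},
    {"x": 0, "y": -1.1, "z": 0.5, "twist": 0, "fingers": 0},
    {"x": 0, "y": -1.1, "z": 0.5, "twist": 0, "fingers": 0},
  ],
)

```text
time: 16.8
ee_pos: [0.5031, -0.1805, 0.0716]
tcp_rot: [-152.4, 89.6, 113.0]
wrist_force: [1.6, 11.0, -3.4]
opening: 0.0131
```

```bash
python3 -c "
from h import *
st();snap('l');crop('l','side',210,110,330,240,5);st()"
```

```text
[ 0.5031 -0.1805  0.0716] t 16.8 jaw -4.58 F [ 1.57 11.03 -3.45] T [ 1.88 -0.21 -0.1 ] op 0.0131 q [-19.9   3.4 -11.1  75.7   0.3  74.7]
[ 0.5031 -0.1805  0.0716] t 16.9 jaw -4.58 F [ 1.22 10.29 -3.2 ] T [ 1.82 -0.21 -0.02] op 0.0131 q [-19.9   3.4 -11.1  75.7   0.3  74.7]
```

View pics/l_side_c210_110.png

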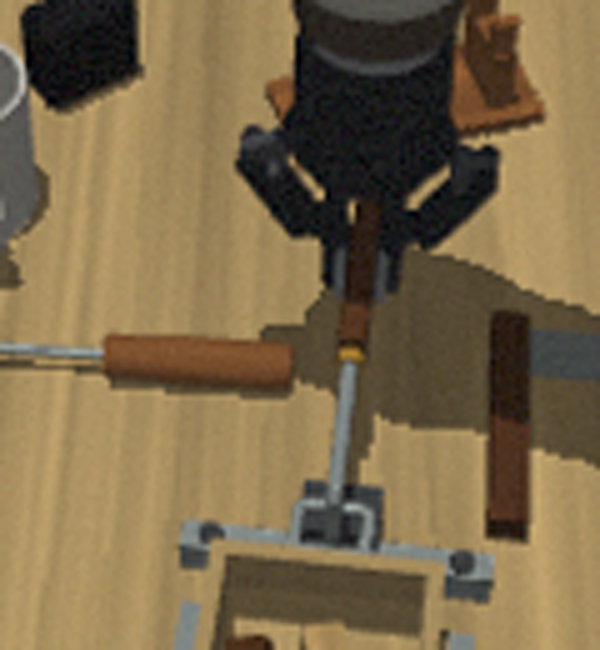

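>>> jog_arm(
  deltas=[
    {"x": 0, "y": -1.2, "z": 0.5, "twist": 0, "fingers": 0},
    {"x": 0, "y": -1.4, "z": 0.5, "twist": 0, "fingers": 0},
    {"x": 0, "y": -1.6, "z": 0.5, "twist": 0, "fingers": 0},
    {"x": 0, "y": -1.6, "z": 0.5, "twist": 0, "fingers": 0},
    {"x": 0, "y": -1.6, "z": 0.5, "twist": 0, "fingers": 0},
    {"x": 0, "y": -1.6, "z": 0.5, "twist": 0, "fingers": 0},
  ],
)

```text
time: 17.5
ee_pos: [0.503, -0.1807, 0.0714]
tcp_rot: [-155.4, 89.4, 110.1]
wrist_force: [1.4, 14.0, -4.4]
opening: 0.013
```

```bash
python3 -c "
from h import *
st()"
```

```text
[ 0.503  -0.1807  0.0714] t 17.5 jaw -4.53 F [ 1.4  14.03 -4.41] T [ 2.26 -0.33 -0.14] op 0.013 q [-20.    3.5 -11.1  75.8   0.4  74.5]
```

>>> jog_arm(
  deltas=[
    {"x": 0, "y": -1.6, "z": 0.5, "twist": 0, "fingers": 0},
    {"x": 0, "y": -1.6, "z": 0.5, "twist": 0, "fingers": 0},
    {"x": 0, "y": -1.6, "z": 0.5, "twist": 0, "fingers": 0},
  ],
)

```text
time: 17.8
ee_pos: [0.5028, -0.1808, 0.0712]
tcp_rot: [-157.5, 89.3, 108.0]
wrist_force: [3.5, 13.9, -5.6]
opening: 0.0134
```

>>> jog_arm(
  deltas=[
    {"x": 0, "y": 1, "z": 0.5, "twist": 0, "fingers": 0},
    {"x": 0.5, "y": 3, "z": 0.5, "twist": 0, "fingers": 0},
    {"x": 0.5, "y": 5, "z": 0.5, "twist": 0, "fingers": 0},
    {"x": 0.5, "y": 7, "z": 0.5, "twist": 0, "fingers": 0},
    {"x": 0.5, "y": 7, "z": 0.5, "twist": 0, "fingers": 0},
  ],
)

```text
time: 18.3
ee_pos: [0.5034, -0.1738, 0.0718]
tcp_rot: [-158.0, 89.3, 107.5]
wrist_force: [-0.3, -0.1, -1.1]
opening: 0.013
```

```bash
python3 -c "
from h import *
st();snap('m');crop('m','side',210,130,330,240,6)"
```

```text
[ 0.5034 -0.1738  0.0718] t 18.3 jaw -4.48 F [-0.34 -0.1  -1.1 ] T [-0.06  0.05 -0.06] op 0.013 q [-19.3   3.3 -11.2  75.9   0.6  75.1]
```

View pics/m_side_c210_130.png

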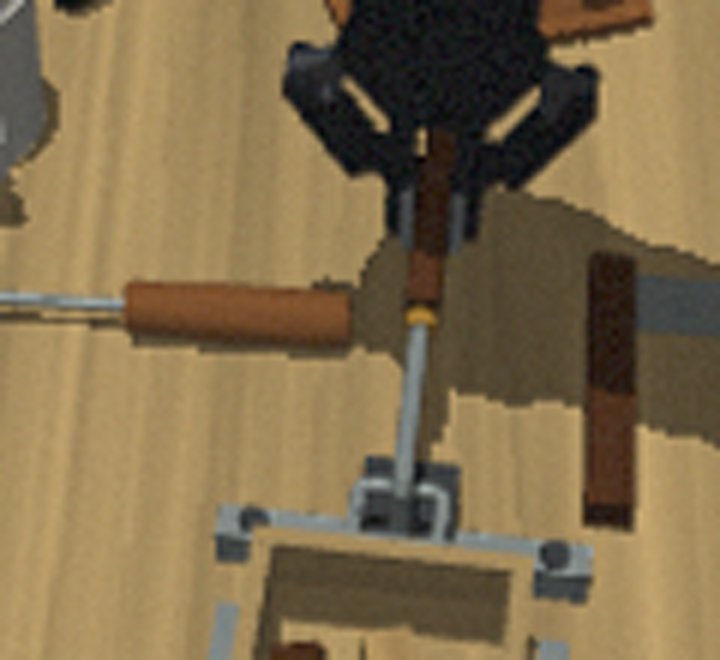

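>>> jog_arm(
  deltas=[
    {"x": 0, "y": 0, "z": 5, "twist": 0, "fingers": 0},
    {"x": 0, "y": 0, "z": 12, "twist": 0, "fingers": 0},
    {"x": 0, "y": 0, "z": 22, "twist": 0, "fingers": 0},
    {"x": 0, "y": 0, "z": 35, "twist": 0, "fingers": 0},
    {"x": 0, "y": 0, "z": 55, "twist": 0, "fingers": 0},
    {"x": 0, "y": 0, "z": 80, "twist": 0, "fingers": 0},
    {"x": 0, "y": 0, "z": 100, "twist": 0, "fingers": 0},
    {"x": 0, "y": 0, "z": 110, "twist": 0, "fingers": 0},
    {"x": 0, "y": 0, "z": 110, "twist": 0, "fingers": 0},
  ],
)

```text
time: 19.3
ee_pos: [0.5041, -0.1741, 0.1837]
tcp_rot: [-170.0, 89.4, 95.5]
wrist_force: [1.4, 0.2, -1.7]
opening: 0.0128
```

>>> jog_arm(
  deltas=[
    {"x": -2, "y": -20, "z": 0, "twist": -6.8, "fingers": 0},
    {"x": -4, "y": -40, "z": 0, "twist": -13.6, "fingers": 0},
    {"x": -6, "y": -60, "z": 0, "twist": -20.4, "fingers": 0},
    {"x": -8, "y": -80, "z": 0, "twist": -27.2, "fingers": 0},
    {"x": -11, "y": -100, "z": 0, "twist": -34, "fingers": 0},
    {"x": -13, "y": -120, "z": 0, "twist": -41, "fingers": 0},
    {"x": -15, "y": -140, "z": 0, "twist": -48, "fingers": 0},
    {"x": -17, "y": -160, "z": 0, "twist": -55, "fingers": 0},
    {"x": -20, "y": -180, "z": 0, "twist": -62, "fingers": 0},
    {"x": -22, "y": -199, "z": 0, "twist": -68.5, "fingers": 0},
  ],
)

```text
time: 20.3
ee_pos: [0.4815, -0.3738, 0.1823]
tcp_rot: [-160.7, 89.4, 36.0]
wrist_force: [0.8, 0.1, -0.2]
opening: 0.0131
```

```bash
python3 -c "
from h import *
st();snap('n');crop('n','side',200,40,360,160,4);crop('n','top',330,120,450,270,4)"
```

```text
[ 0.4815 -0.3738  0.1823] t 20.3 jaw -73.27 F [ 0.75  0.12 -0.25] T [0.02 0.07 0.03] op 0.0131 q [-38.1  12.2  10.9  88.5   0.6 125.2]
```

View pics/n_side_c200_40.png

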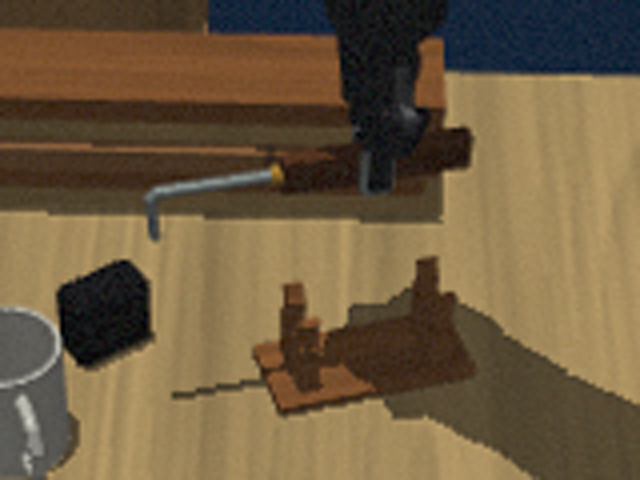

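View pics/n_top_c330_120.png

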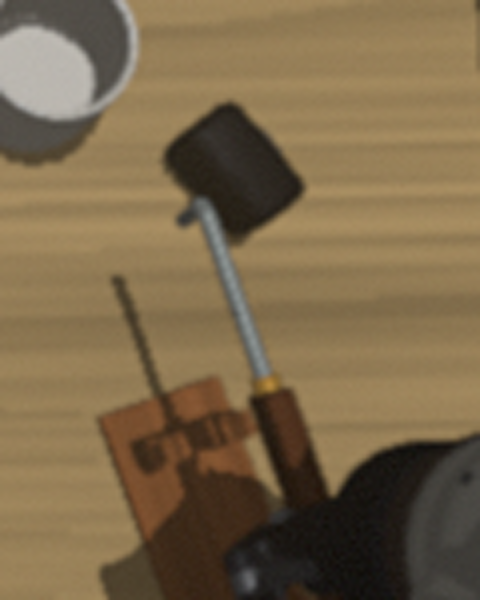

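View pics/n_top.png

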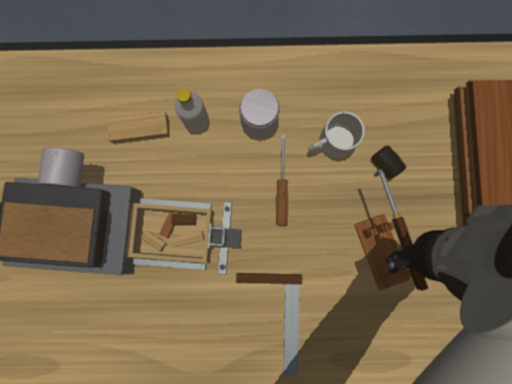

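>>> jog_arm(
  deltas=[
    {"x": 0, "y": 0.6, "z": -20, "twist": 0.3, "fingers": 0},
    {"x": 0, "y": 0.6, "z": -45, "twist": 0.3, "fingers": 0},
    {"x": 0, "y": 0.6, "z": -65, "twist": 0.3, "fingers": 0},
    {"x": 0, "y": 0.6, "z": -78, "twist": 0.3, "fingers": 0},
    {"x": 0, "y": 0.6, "z": -85, "twist": 0.3, "fingers": 0},
    {"x": 0, "y": 0.6, "z": -85, "twist": 0.3, "fingers": 0},
  ],
)

```text
time: 21.0
ee_pos: [0.481, -0.3736, 0.0962]
tcp_rot: [-152.9, 89.4, 44.2]
wrist_force: [-0.0, 0.6, -1.6]
opening: 0.0129
```

```bash
python3 -c "
from h import *
st();snap('o');crop('o','side',200,40,360,160,4);crop('o','top',330,120,450,270,4)"
```

```text
[ 0.481  -0.3736  0.0962] t 21.0 jaw -72.91 F [-0.04  0.65 -1.59] T [ 0.03 -0.    0.  ] op 0.0129 q [-38.1  12.7   1.9  79.2   0.6 124.8]
```

View pics/o_side_c200_40.png

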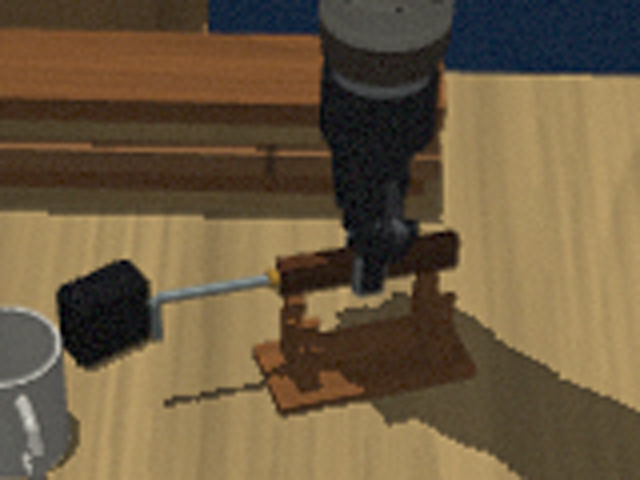

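View pics/o_top_c330_120.png

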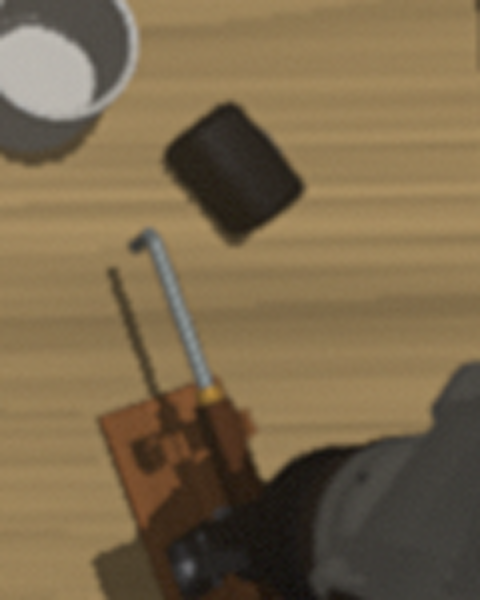

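Handle sits in line over the fork slots, with its collar at (208,395) in the top crop. Lowering to the gripping height.

>>> jog_arm(
  deltas=[
    {"x": 0.3, "y": 0.4, "z": -6, "twist": 0, "fingers": 0},
    {"x": 0.3, "y": 0.4, "z": -12, "twist": 0, "fingers": 0},
    {"x": 0.3, "y": 0.4, "z": -18, "twist": 0, "fingers": 0},
    {"x": 0.3, "y": 0.4, "z": -24, "twist": 0, "fingers": 0},
    {"x": 0.3, "y": 0.4, "z": -28, "twist": 0, "fingers": 0},
    {"x": 0.3, "y": 0.4, "z": -30, "twist": 0, "fingers": 0},
  ],
)

```text
time: 21.7
ee_pos: [0.4817, -0.3736, 0.0671]
tcp_rot: [-161.8, 89.4, 35.2]
wrist_force: [0.1, -0.3, -1.8]
opening: 0.0135
```

>>> jog_arm(
  deltas=[
    {"x": 0, "y": 0, "z": -1, "twist": 0, "fingers": 0},
    {"x": 0, "y": 0, "z": -2, "twist": 0, "fingers": 0},
    {"x": 0, "y": 0, "z": -3, "twist": 0, "fingers": 0},
  ],
)

```text
time: 22.0
ee_pos: [0.4817, -0.3737, 0.0643]
tcp_rot: [-163.6, 89.4, 33.4]
wrist_force: [-0.0, -0.0, -1.4]
opening: 0.013
```

>>> jog_arm(
  deltas=[
    {"x": 0, "y": 0, "z": -1, "twist": 0, "fingers": 0},
    {"x": 0, "y": 0, "z": -1.5, "twist": 0, "fingers": 0},
  ],
)

```text
time: 22.2
ee_pos: [0.4818, -0.3737, 0.0628]
tcp_rot: [-164.6, 89.4, 32.5]
wrist_force: [0.9, -0.2, -0.9]
opening: 0.0131
```

>>> jog_arm(
  deltas=[
    {"x": 0, "y": 0, "z": 0, "twist": 0, "fingers": 0.2},
    {"x": 0, "y": 0, "z": 0, "twist": 0, "fingers": 0.25},
    {"x": 0, "y": 0, "z": 0, "twist": 0, "fingers": 0.35},
    {"x": 0, "y": 0, "z": 0, "twist": 0, "fingers": 0.5},
    {"x": 0, "y": 0, "z": 0, "twist": 0, "fingers": 0.6},
    {"x": 0, "y": 0, "z": 0, "twist": 0, "fingers": 0.6},
    {"x": 0, "y": 0, "z": 0, "twist": 0, "fingers": 0.6},
  ],
)

```text
time: 22.9
ee_pos: [0.4818, -0.3737, 0.0628]
tcp_rot: [-164.5, 89.4, 32.6]
wrist_force: [-0.1, -0.3, 0.3]
opening: 0.0516
```

```bash
python3 -c "
from h import *
st();snap('p');crop('p','side',200,40,360,160,4)"
```

```text
[ 0.4818 -0.3737  0.0628] t 22.9 jaw -72.93 F [-0.14 -0.35  0.33] T [-0.01  0.02  0.03] op 0.0516 q [-38.   13.3  -1.   75.4   0.6 124.9]
```

View pics/p_side_c200_40.png

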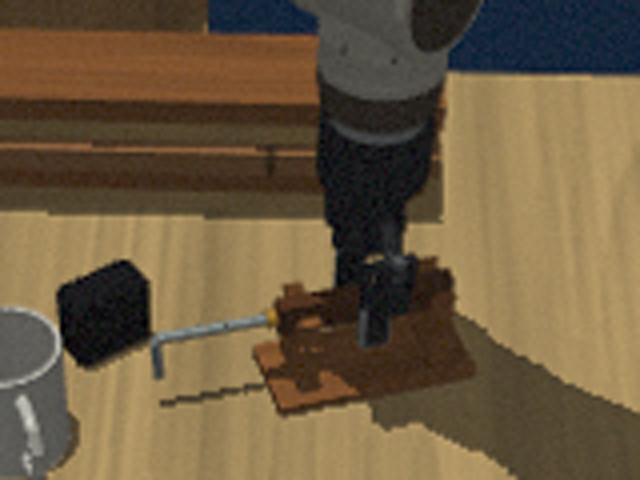

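Hook lies in the rest as at the start, corner at (156,338) as before. Raising straight up and away.

>>> jog_arm(
  deltas=[
    {"x": 0, "y": 0, "z": 10, "twist": 0, "fingers": 0.6},
    {"x": 0, "y": 0, "z": 25, "twist": 0, "fingers": 0.6},
    {"x": 0, "y": 0, "z": 45, "twist": 0, "fingers": 0.6},
    {"x": 0, "y": 0, "z": 70, "twist": 0, "fingers": 0.6},
    {"x": 0, "y": 0, "z": 100, "twist": 0, "fingers": 0.6},
    {"x": 0, "y": 0, "z": 140, "twist": 0, "fingers": 0.6},
    {"x": -30, "y": 20, "z": 160, "twist": 0, "fingers": 0.6},
    {"x": -60, "y": 50, "z": 170, "twist": 0, "fingers": 0.6},
    {"x": -90, "y": 80, "z": 170, "twist": 0, "fingers": 0.6},
    {"x": -120, "y": 110, "z": 170, "twist": 0, "fingers": 0.6},
  ],
)

```text
time: 24.0
ee_pos: [0.3607, -0.2628, 0.2346]
tcp_rot: [-175.8, 89.3, 21.2]
wrist_force: [-0.8, 0.1, 1.5]
opening: 0.0513
```

```bash
python3 -c "
from h import *
st();r=snap('q');crop('q','side',200,80,350,160,5);crop('q','top',330,140,430,310,10/3)
a=load('a')
for n in r:
    d=np.abs(np.asarray(r[n]['image']).astype(int)-np.asarray(a[n]['image'])).max(2); cv2.imwrite(f'pics/diff_{n}.png',np.clip(d*3,0,255).astype(np.uint8))
"
```

```text
[ 0.3607 -0.2628  0.2346] t 24.0 jaw -72.94 F [-0.84  0.1   1.54] T [-0.01 -0.01  0.03] op 0.0513 q [-36.4  -9.8  -5.7  93.7   0.6 126.5]
```

View pics/q_top.png

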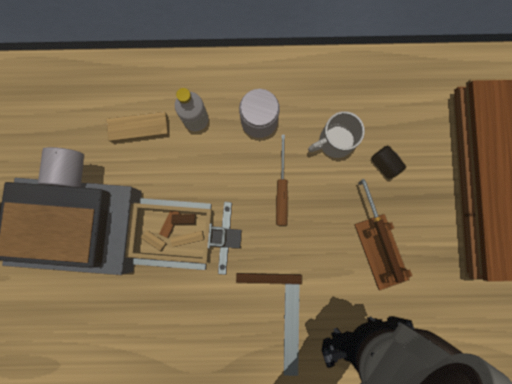

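View pics/q_side_c200_80.png

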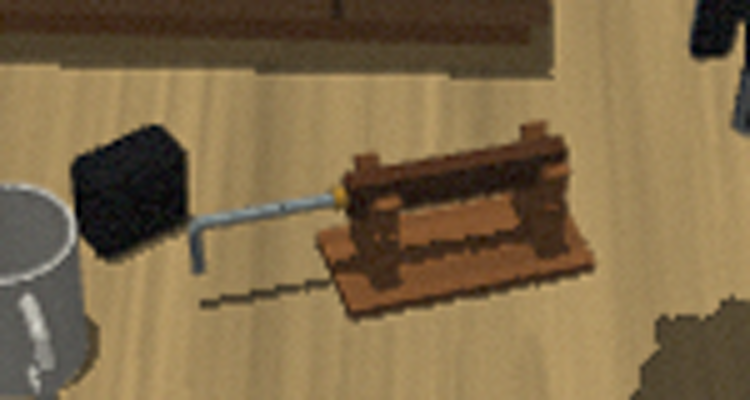

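View pics/diff_side.png

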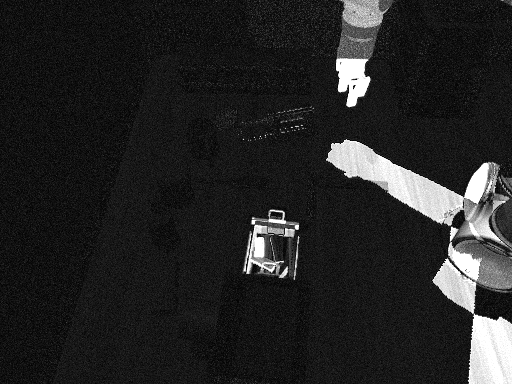

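Only the tray and the arm differ from the first picture. The hook's outline matches within a pixel, and the tray stands against the block.

```bash
python3 -c "
from workcell import ticket
print(ticket.job_done())"
```

```text
the job is handed in; nothing more can be done
None
```

I took the hook from its rest and lowered its tip into the tray's loop, which the side camera confirmed. I drew the tray out about 145 mm against a steady drag of about 5 N. At the stop block the hook stopped moving and the pull rose to 10–11 N. I then held it at about 14 N for over 0.3 s. After that I unhooked, laid the hook back in its rest and handed the job in at 24 s.

**Last checks:**
- **Hook:** it lies in the rest within about a pixel of where it started.
- **Tray:** it stands at the block, its front face roughly 22–28 mm from the rail.
- **Other things:** none of the bystanders visibly moved.
- **Arm:** it stands clear of everything with the gripper empty.

**Problems:**
- Two move calls were refused because rows lacked a value; nothing moved.
- The press force on the block is inferred as pull minus drag, about 9 N; I had no direct reading of it.
- The tool tilted by about 0.7° while pressing; this did not affect the placing.
- The guide-strip ends and the rail gave mouth positions about 18 mm apart; I did not resolve this, and no move relied on it.

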